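# Switch the carrot sorting chute and feed the waiting carrot

## Robot

A 6-joint arm with a two-finger parallel gripper is mounted at the origin on a cart in front of the work surface, level with it; the furniture and walls round the work are solid. World frame = base frame: x ahead of the robot, y to its left, z up, the work surface at z = 0. Lengths are in m, angles in rad, forces in N, time in s.
With the tool pointing down it reaches from about 0.375 to 0.9 m from the base axis. Payload 3.1 kg.
Tool frame: the origin (TCP) lies midway between the tips of the shut fingers; the grasp point (between the pads) lies 19 mm behind it; x points along the fingers, z is the direction in which the jaws open and shut, and the axes are right-handed (so a half turn about x gives the same grasp; the last joint's range is limited). The gripper opens to 85 mm and grips with 20 to 120 N. Pads are 22 mm wide; open, the fingers measure 114 mm over their backs; the gripper's body (76 mm by 85 mm) begins 54 mm behind the grasp point. The pads swing forward as they close: fully open they stand 13 mm farther back than shut.
Start: joints at [-1.363, 0.527, 1.433, -0, 1.181, -0.178], TCP at [0.236, -0.579, 0.231] pointing down, gripper open.
Joint ranges: [-3.08, 3.08], [-0.75, 2.2], [0.22, 2.44], [-1.43, 4.57], [0, 2.65], [-2.85, 2.85]. Speed limits (rad/s): [2.79, 2.79, 3.14, 3.14, 3.14, 3.14].

## Interface

Orientations are given as a unit quaternion [x, y, z, w].
In Python, from station import telemetry, optics, manip gives the robot as it stands.
- The arm moves only by the tool step_arm, never from a script. Its argument "commands" is a list of rows, each a list of 4 numbers: the shift along the tool's x, y, z in m, then the turn about the tool's x in rad. A call has 1 to 8 rows; each row is the pose to reach, as a shift and turn from the pose measured when the call began, along the tool's axes at that moment; what a row does not reach only later rows make up. A row lasts 1/12 s, in which the tool goes at most 41.7 mm and 7.16 degrees, less where a joint would pass 70% of its speed; a pose out of reach is approached as far as the arm can. A call with a gripper value outside its range is refused whole. "jaw" is the finger opening in m, from 0 to 0.0854, set as the call begins (left out, the last holds). The fingers move at their own pace and stop on an object; "grip_force" is the grip in N (left out, the last holds). Time passes only in rows, so rows that repeat a pose let the fingers close. It gives the time, the measured TCP pose, the force and the opening at its end, in the units of the state.
- telemetry.sense(): the state, without advancing time (a new reading comes with each control period).
- optics.snapshot(name): name is "scene" or "top" or "wrist"; returns the picture (480x640x3 uint8, red, green, blue); there is no depth.
- optics.camera_params(name): a dict with "mtx" (3x3 intrinsics, pixels), "k1" (the pictures are not rectified: a ray, as slopes to the right and down, at radius r is drawn at 1 + k1 r^2 times it, then the intrinsics apply), "origin" and "attitude" of the camera in the world. Camera axes: x right, y down, z forward; pixel columns grow to the right and rows downward; lengths in m; the calibration is good to about 2 mm. A picture is of the moment at which its call begins: read the wrist's pose just before it. camera_params takes no time and is no camera call; for the wrist camera it gives the pose at the moment of the call.
- manip.sign_off(): hands the job in, once; it reports no verdict.
The state is a dict: "t": time; "q": joint angles; "qd": joint speeds; "tau": joint torques, N m; "tcp_pos": TCP position; "tool_rot": TCP orientation; "force": force on the tool from outside, world axes, zero at the start; "ft_torque": the same for the moment, N m; "finger_gap": opening from 0.0 (shut) to 1.0 (fully open).
Only numpy, scipy, OpenCV 4.12 (cv2) and the standard library are available. Lean on these libraries where they do the work, as an engineer would, in place of code of your own. Each camera call takes 0.05 s, during which the arm holds its last target.

## Task

The carrot waiting on the white ledge of the sorting chute is of the other grade, so it belongs in the crate that the gate does not feed at the moment. Nothing is to be gripped or lifted: first press down the raised end of the blue seesaw gate with your fingertips until it rocks over its pivot and rests on its other side, then gently push the carrot off the ledge into the chute so that it slides down that way and comes to rest in the crate there. Leave the gate set that way, and do not disturb the tape reel on the ledge, the marker or the roll of masking tape.

Things in the scene. Friction and masses are not known exactly. Their poses are not given: they have to be found in the camera images.
- diverter: fixed two-way sorting chute. Origin on the table under the middle of the gate's pivot; x points across it away from the ledge, y along it to the left as seen from the ledge, z up. The gate rocks in an open-topped trough, x = -58 to +58 mm, between two steel cheeks that span y = -95 to +95 mm; the front cheek ends at ledge height, the back cheek at z = 208 mm.
- sill (a point): middle of the sill: the ledge's top edge along the trough, at x = -58 mm, y = 0, z = 182 mm in the diverter's frame. The flat white ledge, without rims, reaches from there 108 mm towards -x to its free front edge, and from y = -205 to +113 mm. A carrot pushed over the sill drops on the gate, which is slippery, and slides by itself to its low side.
- chute_left (a point): lower lip of the left steel chute, at y = +115 mm, z = 58 mm in the diverter's frame; the slippery chute slopes down to it at 45 degrees from the gate's left end, and a carrot falls from it into the left crate
- chute_right (a point): the same on the right side, at y = -115 mm, above the right crate
- gate (a joint): blue seesaw gate, a plate 160 mm long in y, 110 wide, 8 thick, its top 50 mm above the pivot (along x, z = 95 mm). Rad: at +0.38 its left (+y) end is up and it feeds the right crate; at -0.38 the reverse. Top heavy, it starts and rests at either; raised end 56 mm from the middle, z = 171 mm, low end 93 mm, z = 112, level z = 145. About 5 N down on it near the raised end (45 mm from the middle) moves it; past level it falls over.
- gate_left_end (a point): middle of the upper edge at the gate's left (+y) end, on its top surface; it moves with the gate
- gate_right_end (a point): middle of the upper edge at the gate's right (-y) end, on its top surface; it moves with the gate
- crate_left: smooth green plastic crate under the left chute, open on top, 145 x 188 x 60 mm, 6 mm walls, its ribbed floor 12 mm up, empty, fixed. Origin at the centre of its underside, axes as the diverter
- crate_right: green plastic crate under the right chute, the same in size, also empty and fixed
- carrot: the loose orange carrot that waits on the ledge, 157 mm long, 47 mm thick at the crown end and thinner at the other, 0.16 kg. Origin at the middle of its underside as it lies, its length along its own x, which starts within 0.15 rad of the diverter's y
- carrot_mid (a point): the middle of that carrot, 23.5 mm above its underside
- tape_reel: small yellow reel of tape, 55 mm across, 11 mm high, lying on the right end of the ledge; bystander. Origin at the centre of its underside
- marker: white and red marker pen, 135 mm long, 16 mm thick, on the table left of the machine; bystander. Origin at the middle of its underside
- masking_tape: roll of masking tape, 100 mm across, 25 mm high, on the table at the right; bystander. Origin at the centre of its underside

How it is judged:
By the outcome, as a careful person would: the job done as asked, in the order asked, and still so for the second after the job is handed in, with the robot touching nothing.
It also fails if it takes over 48 s, if anything falls off the work surface, if the arm or the gripper's body presses on something with over 40 N, if the wrist force passes 120 N, or if a joint passes its speed limit or range.

## Working session

There is one attempt and no reset: what is moved stays moved. The work goes in short steps, Python scripts to look and compute and a tool call to move; the robot and the scene stay as the last step left them, time stands still between calls to the robot, and variables do not carry over. Pictures are saved under pics/ and viewed, and the job is handed in when it is done.

Besides the shell and the picture viewer there is one more tool, called after "Call:" by a JSON object that holds its "op" and its "data", one argument or row to a line. step_arm: Moves the arm, as the interface text tells. Its arguments: {"type":"object","properties":{"commands":{"type":"array","items":{"type":"array","items":{"type":"number"}}},"jaw":{"type":"number"},"grip_force":{"type":"number"}},"required":["commands"]}

```bash
mkdir -p pics; python3 - <<'E'
from station import telemetry, optics
import cv2
s=telemetry.sense();print(s)
for n in("scene","top","wrist"):
    print(n,optics.camera_params(n))
    cv2.imwrite(f"pics/{n}0.png",optics.snapshot(n)[:,:,::-1])
E
```

```text
{'t': 0.0, 'q': array([-1.36248774e+00,  5.28437000e-01,  1.43389493e+00,  1.37437255e-05,
        1.18143997e+00, -1.78514573e-01]), 'qd': array([-0.00066498, -0.00045911, -0.00086652, -0.00146482, -0.00012925,
       -0.00035108]), 'tau': array([-2.49438481e-04, -4.42352092e+01, -1.78024578e+01, -2.53369462e-04,
        8.48403055e-03, -2.03851255e-05]), 'tcp_pos': array([ 0.23565083, -0.57809328,  0.23035391]), 'tool_rot': array([ 0.39511428,  0.58732945, -0.39403456,  0.58622998]), 'force': array([0.21271449, 0.1452842 , 0.65196393]), 'ft_torque': array([ 0.00279901, -0.00504861,  0.01972798]), 'finger_gap': 0.9958643078403264}
scene {'mtx': array([[436.0350219 ,   0.        , 327.73489096],
       [  0.        , 436.0350219 , 233.45916745],
       [  0.        ,   0.        ,   1.        ]]), 'k1': -0.0920513015622093, 'origin': array([-0.06287137, -0.72797313,  1.11996879]), 'attitude': array([ 0.86393898, -0.37075571,  0.13734748, -0.31190593])}
top {'mtx': array([[570.12643759,   0.        , 318.86781881],
       [  0.        , 570.12643759, 237.46873353],
       [  0.        ,   0.        ,   1.        ]]), 'k1': 0.005319452607812182, 'origin': array([ 0.34501728, -0.2057468 ,  1.42605565]), 'attitude': array([-0.69640359,  0.71353127, -0.05215068,  0.05635125])}
wrist {'mtx': array([[371.25819213,   0.        , 318.34361674],
       [  0.        , 371.25819213, 244.228034  ],
       [  0.        ,   0.        ,   1.        ]]), 'k1': -0.0781711875068115, 'origin': array([ 0.31153333, -0.54781247,  0.37383077]), 'attitude': array([ 0.81938453, -0.5508494 , -0.08925693,  0.13117595])}
```

View pics/scene0.png

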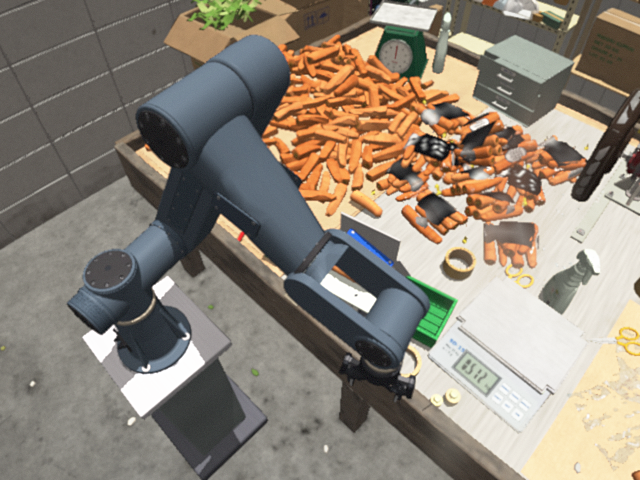

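View pics/top0.png

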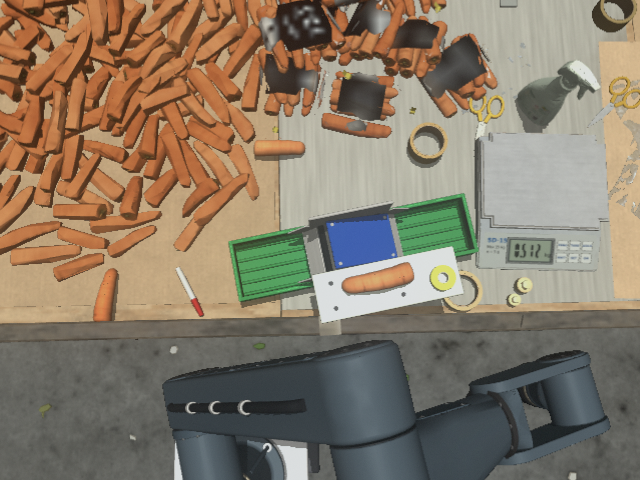

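View pics/wrist0.png

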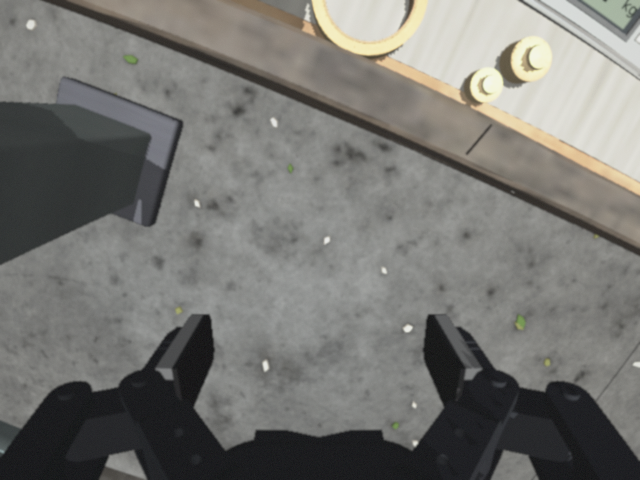

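```bash
cat > h.py <<'E'
import numpy as np,cv2
from scipy.spatial.transform import Rotation as R
from station import telemetry, optics
def K(n):
    c=optics.camera_params(n);return c,c['mtx'],np.array([c['k1'],0,0,0.])
def pix2w(n,uv,z):
    c,m,d=K(n)
    p=cv2.undistortPoints(np.array(uv,float).reshape(-1,1,2),m,d).reshape(-1,2)
    r=R.from_quat(c['attitude']).apply(np.c_[p,np.ones(len(p))])
    z=np.broadcast_to(z,len(p)); return c['origin']+r*((z-c['origin'][2])/r[:,2])[:,None]
def w2pix(n,P):
    c,m,d=K(n); Rm=R.from_quat(c['attitude']).inv()
    q=Rm.apply(np.array(P,float).reshape(-1,3)-c['origin'])
    return cv2.projectPoints(q,np.zeros(3),np.zeros(3),m,d)[0].reshape(-1,2)
E
python3 - <<'E'
import cv2
im=cv2.imread('pics/top0.png')[185:325,215:485]
cv2.imwrite('pics/topz.png',cv2.resize(im,None,fx=2.95,fy=2.95,interpolation=cv2.INTER_CUBIC))
im=cv2.imread('pics/scene0.png')[200:380,300:500]
cv2.imwrite('pics/scz.png',cv2.resize(im,None,fx=3,fy=3,interpolation=cv2.INTER_CUBIC))
E
```

```text
(no output)
```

View pics/topz.png

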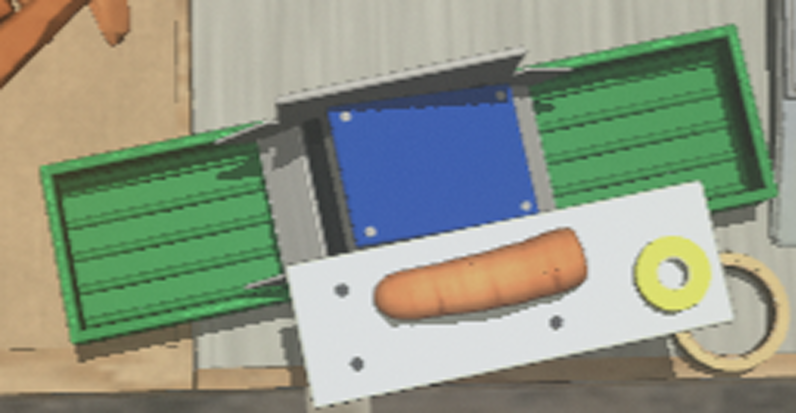

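View pics/scz.png

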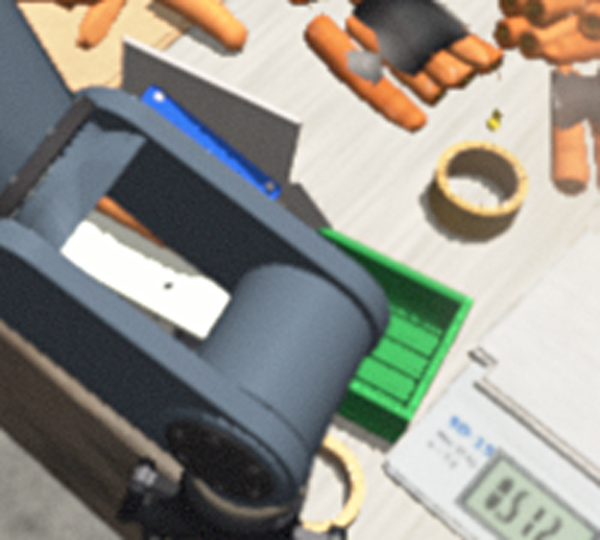

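```bash
python3 - <<'E'
from h import *
def u(l): return np.array(l)/2.95+[215,185]
L=pix2w('top',u([(313,405),(287,266),(700,183),(732,318)]),.182); print(L)
M=np.array([[-166,113],[-58,113],[-58,-205],[-166,-205]])/1e3
a=M-M.mean(0);b=L[:,:2]-L[:,:2].mean(0)
th=np.arctan2((a[:,0]*b[:,1]-a[:,1]*b[:,0]).sum(),(a*b).sum());c,s=np.cos(th),np.sin(th);Rm=np.array([[c,-s],[s,c]])
o=L[:,:2].mean(0)-Rm@M.mean(0); print('th',th,'o',o); print((M@Rm.T+o-L[:,:2]))
def todiv(P): return (P[:,:2]-o)@Rm
# backcheek top corners
print('cheek',todiv(pix2w('top',u([(277,102),(524,50)]),.208)))
# gate corners: left, right both hypotheses
g=u([(328,112),(352,245),(513,88),(540,207)])
for zl,zr in((.171,.112),(.112,.171)):
  print('gate',zl,todiv(pix2w('top',g,[zl,zl,zr,zr])))
print('carrot', todiv(pix2w('top',u([(374,298),(588,255),(478,280),(382,315),(400,268),(570,228),(583,285)]),.2)))
print('reel',todiv(pix2w('top',u([(674,273)]),.19)))
print('crates',todiv(pix2w('top',u([(41,168),(75,343),(736,26),(775,195)]),.06)))
print('mask',pix2w('top',u([(733,312)]),.025))
E
```

```text
[[ 0.35239953 -0.2010613   0.182     ]
 [ 0.45468627 -0.18427621  0.182     ]
 [ 0.50912872 -0.49326329  0.182     ]
 [ 0.40842373 -0.51077455  0.182     ]]
th 0.17575238774514312 o [ 0.53339118 -0.28246937]
[[-0.0022091   0.00082626]
 [ 0.00184045  0.00292487]
 [ 0.00299998 -0.00118935]
 [-0.00263132 -0.00256178]]
cheek [[ 0.05744029  0.09385799]
 [ 0.05932599 -0.09271477]]
gate 0.171 [[ 0.04913638  0.05703242]
 [-0.05356938  0.0596639 ]
 [ 0.0491873  -0.0933084 ]
 [-0.04802151 -0.09346129]]
gate 0.112 [[ 0.05953466  0.05461399]
 [-0.04799928  0.05736917]
 [ 0.03925361 -0.08424838]
 [-0.0535906  -0.0843944 ]]
carrot [[-0.09740251  0.05293022]
 [-0.09772293 -0.10650075]
 [-0.0996243  -0.02399015]
 [-0.11063388  0.04975342]
 [-0.079767    0.02987685]
 [-0.07579403 -0.09803503]
 [-0.11834865 -0.09805057]]
reel [[-0.12256557 -0.16708076]]
crates [[ 0.06993989  0.29294498]
 [-0.07642366  0.29091175]
 [ 0.07217864 -0.29372451]
 [-0.07162395 -0.29145708]]
mask [[ 0.42135814 -0.55040581  0.025     ]]
```

```bash
cat >> h.py <<'E'
TH=0.1758;O=np.array([0.5334,-0.2825]);RD=np.array([[np.cos(TH),-np.sin(TH)],[np.sin(TH),np.cos(TH)]])
def d2w(x,y,z): return np.r_[O+RD@[x,y],z]
def plan(x,y,z):
    s=telemetry.sense();r=R.from_quat(s['tool_rot'])
    m=r.as_matrix();zz=m[:,2]
    p=s['tcp_pos'];dv=RD.T@(p[:2]-O)
    print('t',s['t'],'div',dv.round(4),p[2].round(4),'tx',m[:,0].round(3),'tz in div',(RD.T@zz[:2]).round(3),'F',s['force'].round(2),'gap',s['finger_gap'])
    print('shift',(m.T@(d2w(x,y,z)-p)).round(4))
    # turn about tool x to make tool z along div +-y
    for sg in(1,-1):
        t=np.r_[RD@[0,sg],0]; c=m.T@t; print('turn',np.arctan2(-c[1],c[2]).round(3))
E
python3 - <<'E'
from h import *
plan(0,.045,.26);print(telemetry.sense()['q'])
E
```

```text
t 0.15 div [-0.3449 -0.2391] 0.2306 tx [-0.     0.002 -1.   ] tz in div [ 0.209 -0.978] F [-0.24  0.24 -0.51] gap 1.0018841506564093
shift [-0.029   0.3967 -0.2057]
turn -2.931
turn 0.211
[-1.36248174e+00  5.28254832e-01  1.43360297e+00 -3.54947819e-05
  1.18140555e+00 -1.78483026e-01]
```

Call:
{"op": "step_arm", "data": {
  "commands": [
    [-0.035,0,0,0],
    [-0.06,0.03,-0.015,0.05],
    [-0.07,0.06,-0.03,0.1],
    [-0.07,0.09,-0.045,0.15],
    [-0.07,0.12,-0.06,0.2],
    [-0.07,0.15,-0.077,0.21],
    [-0.07,0.18,-0.092,0.21],
    [-0.07,0.2,-0.103,0.21]
  ],
  "jaw": 0
}}

```text
t: 0.82
tcp_pos: [0.3834, -0.4047, 0.3006]
tool_rot: [0.454, 0.543, -0.453, 0.542]
force: [-0.1, -0.2, 0.1]
finger_gap: -0.003
```

```bash
python3 - <<'E'
from h import *
plan(0,.045,.26)
E
```

```text
t 0.8167 div [-0.169  -0.0941] 0.3006 tx [-0.     0.003 -1.   ] tz in div [ 0.002 -1.   ] F [-0.11 -0.22  0.12] gap -0.003492054346948994
shift [ 0.0411  0.1693 -0.1386]
turn -3.139
turn 0.002
```

Call:
{"op": "step_arm", "data": {
  "commands": [
    [0,0.03,-0.024,0],
    [0,0.06,-0.048,0],
    [0,0.09,-0.072,0],
    [0,0.12,-0.096,0],
    [0.01,0.15,-0.122,0],
    [0.02,0.169,-0.139,0],
    [0.035,0.169,-0.139,0],
    [0.04,0.169,-0.139,0]
  ]
}}

```text
t: 1.48
tcp_pos: [0.5249, -0.2354, 0.2589]
tool_rot: [0.453, 0.546, -0.452, 0.541]
force: [-0.8, -0.1, -0.8]
finger_gap: 0.004
```

```bash
python3 - <<'E'
from h import *
plan(0,.045,.175)
cv2.imwrite("pics/w1.png",optics.snapshot("wrist")[:,:,::-1])
E
```

```text
t 1.4833 div [-0.0002  0.0479] 0.2589 tx [-0.004  0.006 -1.   ] tz in div [ 0.006 -1.   ] F [-0.82 -0.09 -0.83] gap 0.003859067657425375
shift [0.0839 0.0004 0.0034]
turn -3.136
turn 0.006
```

View pics/w1.png

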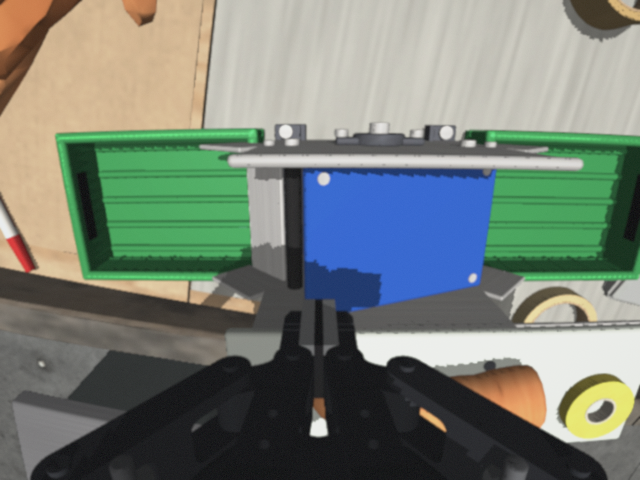

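Call:
{"op": "step_arm", "data": {
  "commands": [
    [0.03,0,0.003,0],
    [0.06,0,0.003,0],
    [0.08,0,0.003,0],
    [0.09,0,0.003,0],
    [0.096,0,0.003,0],
    [0.102,0,0.003,0],
    [0.108,0,0.003,0],
    [0.114,0,0.003,0]
  ]
}}

```text
t: 2.2
tcp_pos: [0.5249, -0.2392, 0.1455]
tool_rot: [0.454, 0.544, -0.452, 0.541]
force: [0.3, 1.2, 1.5]
finger_gap: 0.002
```

Call:
{"op": "step_arm", "data": {
  "commands": [
    [0.004,0,0,0],
    [0.007,0,0,0],
    [0.01,0,0,0],
    [0.01,0,0,0],
    [0.01,0,0,0]
  ]
}}

```text
t: 2.62
tcp_pos: [0.5247, -0.2391, 0.1353]
tool_rot: [0.454, 0.545, -0.452, 0.541]
force: [0.0, 0.2, 0.5]
finger_gap: -0.001
```

```bash
python3 - <<'E'
from h import *
plan(0,.045,.26)
cv2.imwrite("pics/w2.png",optics.snapshot("wrist")[:,:,::-1])
E
```

```text
t 2.6167 div [-0.0009  0.0443] 0.1353 tx [-0.003  0.005 -1.   ] tz in div [ 0.004 -1.   ] F [0.02 0.21 0.53] gap -0.001245404816575222
shift [-0.1247  0.0007 -0.0013]
turn -3.138
turn 0.004
```

View pics/w2.png

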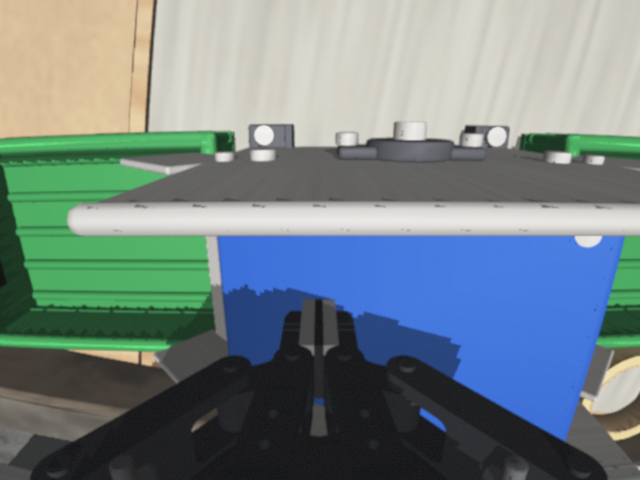

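Call:
{"op": "step_arm", "data": {
  "commands": [
    [-0.04,0,0,0],
    [-0.08,0,0,0],
    [-0.12,0,0,0],
    [-0.13,-0.01,0.03,0],
    [-0.13,-0.03,0.065,0],
    [-0.13,-0.05,0.1,0],
    [-0.13,-0.07,0.135,0],
    [-0.13,-0.085,0.17,0]
  ]
}}

```text
t: 3.33
tcp_pos: [0.4706, -0.4237, 0.2654]
tool_rot: [0.454, 0.544, -0.453, 0.541]
force: [0.1, 0.6, 0.0]
finger_gap: -0.001
```

```bash
python3 - <<'E'
from h import *
plan(-.095,-.132,.202)
cv2.imwrite("pics/w3.png",optics.snapshot("wrist")[:,:,::-1])
cv2.imwrite("pics/t3.png",cv2.resize(optics.snapshot("top")[185:325,215:485,::-1],None,fx=2.95,fy=2.95,interpolation=cv2.INTER_CUBIC))
E
```

```text
t 3.3333 div [-0.0865 -0.128 ] 0.2654 tx [-0.002  0.004 -1.   ] tz in div [ 0.004 -1.   ] F [0.08 0.61 0.  ] gap -0.0014368270541428299
shift [ 0.0634 -0.0084  0.0042]
turn -3.138
turn 0.004
```

View pics/w3.png

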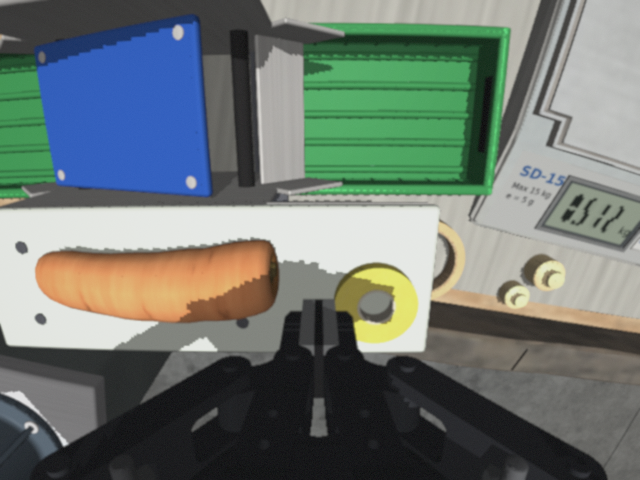

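View pics/t3.png

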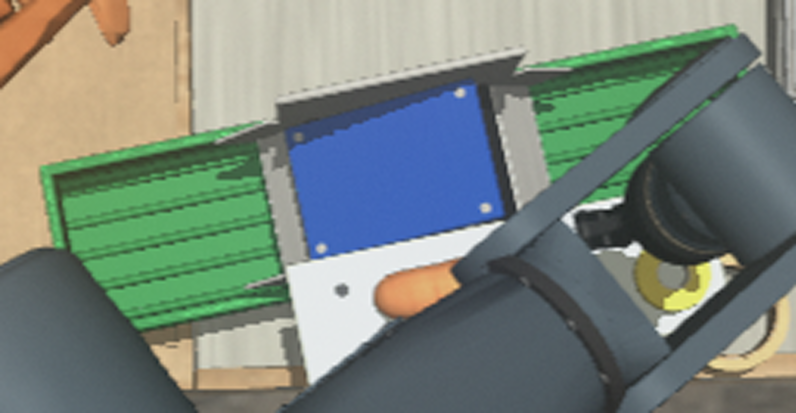

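```bash
python3 - <<'E'
from h import *
P=pix2w('wrist',[(278,280),(376,302),(336,300),(37,270)],[.205,.193,.193,.2]);print((P[:,:2]-O)@RD)
E
```

```text
[[-0.09561515 -0.10872928]
 [-0.11660139 -0.17004227]
 [-0.11503362 -0.1441364 ]
 [-0.0917403   0.04655952]]
```

Call:
{"op": "step_arm", "data": {
  "commands": [
    [0.02,-0.008,0.003,0],
    [0.04,-0.008,0.003,0],
    [0.055,-0.008,0.003,0],
    [0.063,-0.008,0.003,0],
    [0.063,-0.008,0.003,0]
  ]
}}

```text
t: 3.85
tcp_pos: [0.4621, -0.4314, 0.1999]
tool_rot: [0.455, 0.543, -0.455, 0.54]
force: [0.4, -0.1, 0.0]
finger_gap: 0.001
```

```bash
python3 - <<'E'
from h import *
plan(-.095,-.132,.202)
cv2.imwrite("pics/w4.png",optics.snapshot("wrist")[:,:,::-1])
E
```

```text
t 3.85 div [-0.0963 -0.1341] 0.1999 tx [-0.004  0.004 -1.   ] tz in div [-0.002 -1.   ] F [ 0.41 -0.08  0.05] gap 0.0013167577915528484
shift [-0.0021  0.0013 -0.0021]
turn 3.14
turn -0.002
```

View pics/w4.png

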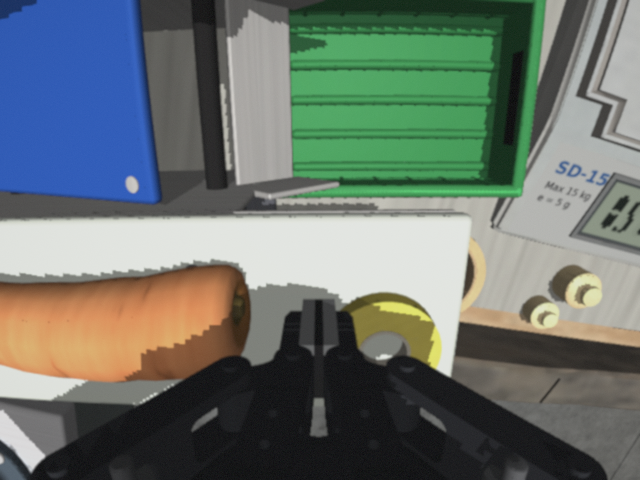

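Call:
{"op": "step_arm", "data": {
  "commands": [
    [0,0,-0.006,0],
    [0,0,-0.01,0],
    [0,0,-0.014,0],
    [0,0,-0.018,0],
    [0,0,-0.022,0],
    [0,0,-0.026,0],
    [0,0,-0.03,0],
    [0,0,-0.034,0]
  ]
}}

```text
t: 4.57
tcp_pos: [0.4571, -0.399, 0.202]
tool_rot: [0.454, 0.542, -0.455, 0.541]
force: [0.1, -1.7, 1.2]
finger_gap: -0.0
```

Call:
{"op": "step_arm", "data": {
  "commands": [
    [0,0,-0.004,0],
    [0,0,-0.008,0],
    [0,0,-0.012,0],
    [0,0,-0.014,0],
    [0,0,-0.014,0]
  ]
}}

```text
t: 4.98
tcp_pos: [0.4546, -0.3845, 0.202]
tool_rot: [0.454, 0.542, -0.455, 0.541]
force: [0.7, 0.0, 0.7]
finger_gap: 0.002
```

```bash
python3 - <<'E'
from h import *
plan(-.095,-.132,.26)
cv2.imwrite("pics/w5.png",optics.snapshot("wrist")[:,:,::-1])
E
```

```text
t 4.9833 div [-0.0955 -0.0866] 0.202 tx [-0.002  0.    -1.   ] tz in div [-0.001 -1.   ] F [0.71 0.04 0.74] gap 0.0017658231726584413
shift [-0.0581  0.0004  0.0453]
turn 3.14
turn -0.001
```

View pics/w5.png

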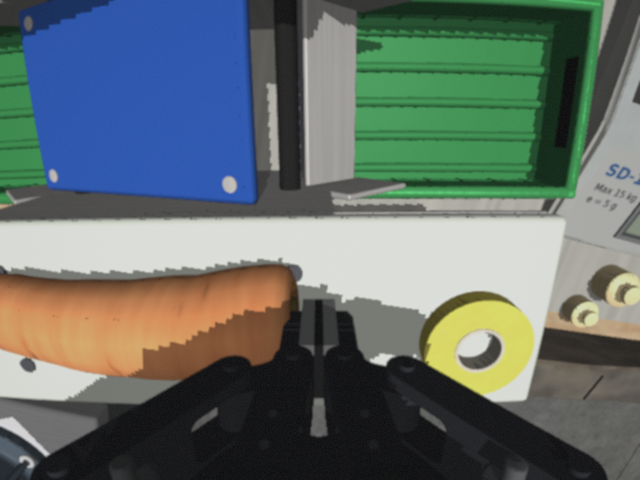

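Call:
{"op": "step_arm", "data": {
  "commands": [
    [0,0,0.008,0],
    [-0.02,0,0.01,0],
    [-0.05,0,0.01,0],
    [-0.08,-0.01,0.0,0],
    [-0.085,-0.03,-0.03,0],
    [-0.085,-0.05,-0.06,0],
    [-0.085,-0.05,-0.09,0],
    [-0.085,-0.05,-0.09,0]
  ],
  "jaw": 0
}}

```text
t: 5.7
tcp_pos: [0.387, -0.2991, 0.2866]
tool_rot: [0.455, 0.545, -0.454, 0.539]
force: [-0.6, 0.5, 0.3]
finger_gap: -0.002
```

Call:
{"op": "step_arm", "data": {
  "commands": [
    [0,0,0,0],
    [0,0,0,0],
    [0,0,0,0],
    [0,0,0,0],
    [0,0,0,0],
    [0,0,0,0]
  ],
  "jaw": 0.0854
}}

```text
t: 6.2
tcp_pos: [0.3872, -0.2997, 0.2863]
tool_rot: [0.455, 0.545, -0.454, 0.539]
force: [-0.3, 0.5, 0.1]
finger_gap: 0.846
```

```bash
python3 - <<'E'
from h import *
plan(-.140,.003,.23)
cv2.imwrite("pics/w6.png",optics.snapshot("wrist")[:,:,::-1])
E
```

```text
t 6.2 div [-0.147   0.0086] 0.2863 tx [-0.005  0.007 -1.   ] tz in div [-0.001 -1.   ] F [-0.32  0.52  0.07] gap 0.8464783425229294
shift [0.0563 0.0072 0.006 ]
turn 3.14
turn -0.001
```

View pics/w6.png

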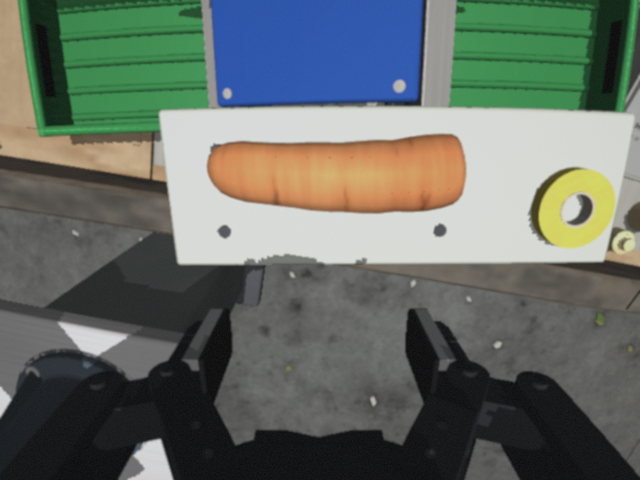

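```bash
python3 - <<'E'
from h import *
P=pix2w('wrist',[(208,165),(465,170),(345,212),(240,203),(420,211),(577,208),(175,264)],[.2,.2,.203,.198,.205,.19,.182]);print(((P[:,:2]-O)@RD).round(4))
E
```

```text
[[-0.0901  0.0773]
 [-0.0929 -0.0813]
 [-0.1192 -0.0073]
 [-0.1144  0.0594]
 [-0.1179 -0.0538]
 [-0.1185 -0.1671]
 [-0.1627  0.1138]]
```

Call:
{"op": "step_arm", "data": {
  "commands": [
    [0.03,0.001,0.01,0],
    [0.06,0.001,0.012,0],
    [0.08,0.001,0.012,0],
    [0.09,0.001,0.012,0],
    [0.098,0.001,0.012,0],
    [0.104,0.001,0.012,0],
    [0.104,0.001,0.012,0]
  ]
}}

```text
t: 6.83
tcp_pos: [0.3895, -0.3103, 0.1814]
tool_rot: [0.455, 0.545, -0.454, 0.538]
force: [0.1, 0.4, 0.1]
finger_gap: 0.997
```

```bash
python3 - <<'E'
from h import *
plan(-.145,-.003,.178)
cv2.imwrite("pics/w7.png",optics.snapshot("wrist")[:,:,::-1])
E
```

```text
t 6.8333 div [-0.1466 -0.0022] 0.1814 tx [-0.006  0.008 -1.   ] tz in div [-0.001 -1.   ] F [0.07 0.41 0.05] gap 0.9968332918076318
shift [0.0034 0.0016 0.0008]
turn 3.14
turn -0.001
```

View pics/w7.png

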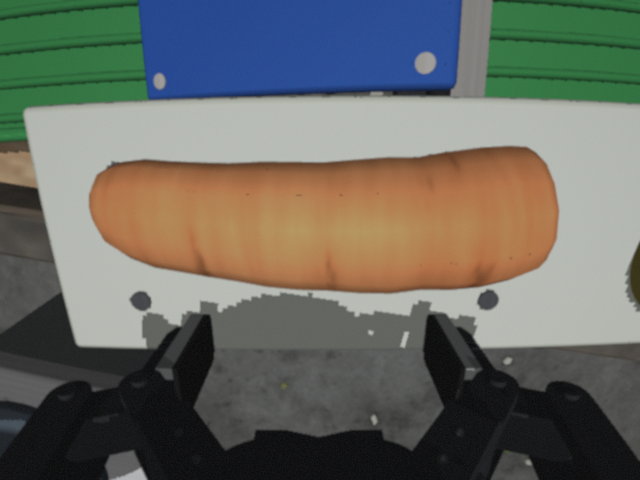

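Call:
{"op": "step_arm", "data": {
  "commands": [
    [0.002,0.004,0.001,0],
    [0.002,0.009,0.001,0],
    [0.002,0.013,0.001,0],
    [0.002,0.017,0.001,0],
    [0.002,0.021,0.001,0],
    [0.002,0.025,0.001,0],
    [0.002,0.029,0.001,0],
    [0.002,0.033,0.001,0]
  ]
}}

```text
t: 7.55
tcp_pos: [0.4229, -0.3057, 0.1801]
tool_rot: [0.455, 0.545, -0.454, 0.539]
force: [1.1, -0.4, -0.3]
finger_gap: 1.001
```

```bash
python3 - <<'E'
from h import *
plan(-.08,-.003,.179)
cv2.imwrite("pics/w8.png",optics.snapshot("wrist")[:,:,::-1])
E
```

```text
t 7.55 div [-0.1128 -0.0036] 0.1801 tx [-0.005  0.007 -1.   ] tz in div [-0.001 -1.   ] F [ 1.07 -0.42 -0.33] gap 1.0006517697749058
shift [ 0.001   0.0328 -0.0006]
turn 3.14
turn -0.001
```

View pics/w8.png

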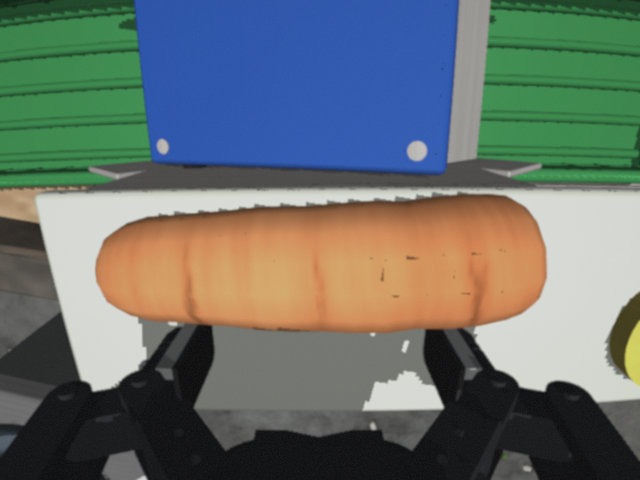

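Call:
{"op": "step_arm", "data": {
  "commands": [
    [0,0.003,0,0],
    [0,0.006,0,0],
    [0,0.009,0,0],
    [0,0.012,0,0],
    [0,0.015,0,0],
    [0,0.018,0,0],
    [0,0.021,0,0],
    [0,0.024,0,0]
  ]
}}

```text
t: 8.27
tcp_pos: [0.4476, -0.3016, 0.18]
tool_rot: [0.455, 0.544, -0.454, 0.539]
force: [0.1, 0.1, -0.2]
finger_gap: 0.998
```

```bash
python3 - <<'E'
from h import *
plan(-.08,-.003,.179)
cv2.imwrite("pics/w9.png",optics.snapshot("wrist")[:,:,::-1])
E
```

```text
t 8.2667 div [-0.0879 -0.0038] 0.18 tx [-0.004  0.007 -1.   ] tz in div [-0.001 -1.   ] F [ 0.15  0.09 -0.16] gap 0.9978568327119907
shift [ 0.001   0.0079 -0.0008]
turn 3.141
turn -0.001
```

View pics/w9.png

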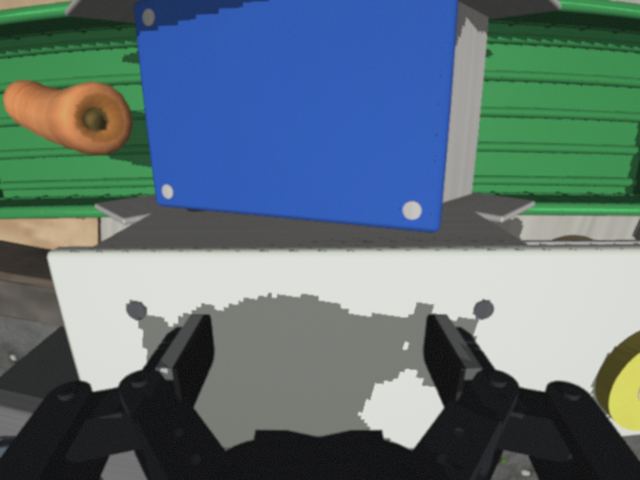

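Call:
{"op": "step_arm", "data": {
  "commands": [
    [-0.03,-0.01,0,0],
    [-0.06,-0.02,0,0],
    [-0.1,-0.03,0.02,0],
    [-0.12,-0.03,0.05,0],
    [-0.13,-0.03,0.09,0],
    [-0.13,-0.03,0.12,0],
    [-0.13,-0.03,0.15,0],
    [-0.13,-0.03,0.15,0]
  ]
}}

```text
t: 8.98
tcp_pos: [0.4454, -0.4615, 0.3089]
tool_rot: [0.455, 0.542, -0.455, 0.54]
force: [0.8, -1.3, -0.1]
finger_gap: 1.001
```

```bash
python3 - <<'E'
from h import *
plan(-.08,-.003,.179)
cv2.imwrite("pics/w10.png",optics.snapshot("wrist")[:,:,::-1])
cv2.imwrite("pics/t10.png",cv2.resize(optics.snapshot("top")[185:335,165:485,::-1],None,fx=2.5,fy=2.5,interpolation=cv2.INTER_CUBIC))
E
```

```text
t 8.9833 div [-0.1179 -0.1609] 0.3089 tx [-0.002  0.001 -1.   ] tz in div [-0.004 -1.   ] F [ 0.79 -1.34 -0.12] gap 1.0010005789532026
shift [ 0.1301  0.0374 -0.1578]
turn 3.137
turn -0.004
```

View pics/w10.png

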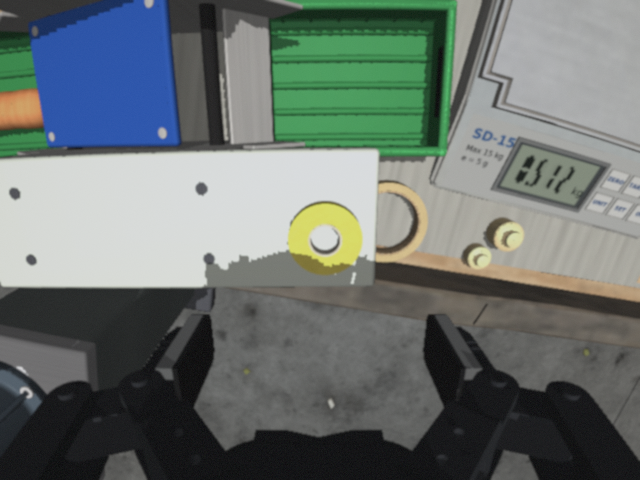

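View pics/t10.png

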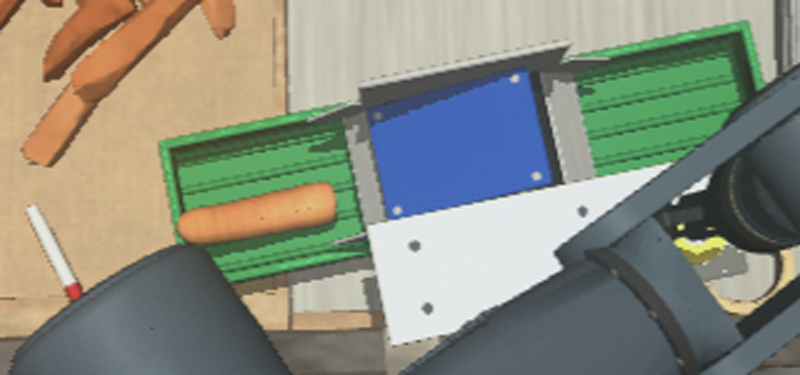

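Call:
{"op": "step_arm", "data": {
  "commands": [
    [-0.02,0,-0.04,0],
    [-0.04,0,-0.08,0],
    [-0.04,0,-0.12,0],
    [-0.04,0,-0.16,0],
    [-0.04,0,-0.2,0],
    [-0.04,0,-0.24,0],
    [-0.04,0,-0.28,0],
    [-0.04,0,-0.3,0]
  ]
}}

```text
t: 9.75
tcp_pos: [0.3901, -0.1547, 0.3505]
tool_rot: [0.456, 0.547, -0.452, 0.538]
force: [-0.9, 0.3, -0.2]
finger_gap: 0.999
```

```bash
python3 - <<'E'
from h import *
plan(-.08,-.003,.179)
cv2.imwrite("pics/w11.png",optics.snapshot("wrist")[:,:,::-1])
cv2.imwrite("pics/t11.png",cv2.resize(optics.snapshot("top")[185:335,165:485,::-1],None,fx=2.5,fy=2.5,interpolation=cv2.INTER_CUBIC))
E
```

```text
t 9.75 div [-0.1188  0.1509] 0.3505 tx [-0.007  0.012 -1.   ] tz in div [ 0.001 -1.   ] F [-0.93  0.29 -0.22] gap 0.9988847026909646
shift [0.1694 0.0394 0.156 ]
turn -3.141
turn 0.001
```

View pics/w11.png

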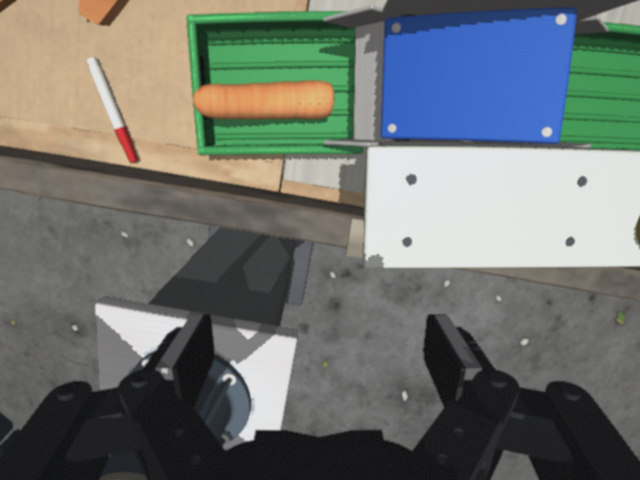

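View pics/t11.png

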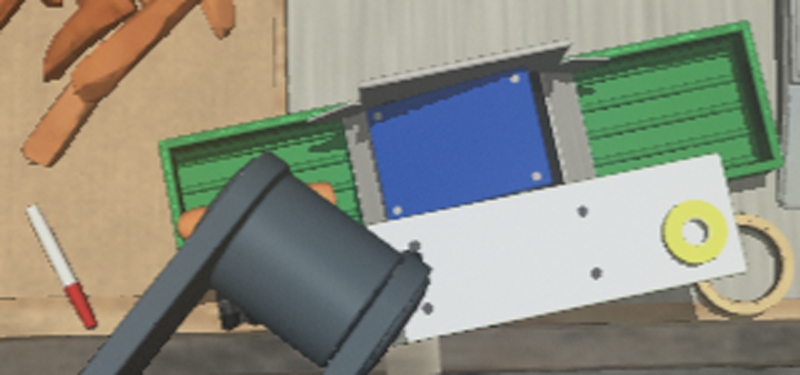

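```bash
python3 - <<'E'
from h import *
a=np.array([(180,228),(336,203)])/2.5+[165,185]
b=[(194,101),(333,98)]
for z in (.02,.035,.05,.06,.07,.08):
  print(z,((pix2w('top',a,z)[:,:2]-O)@RD).round(3).tolist(),((pix2w('wrist',b,z)[:,:2]-O)@RD).round(3).tolist())
E
python3 - <<'E'
import cv2
for n,(y0,y1,x0,x1) in {'w11':(0,170,170,390),}.items():
  im=cv2.imread(f'pics/{n}.png')[y0:y1,x0:x1];cv2.imwrite('pics/w11z.png',cv2.resize(im,None,fx=3.5,fy=3.5,interpolation=cv2.INTER_CUBIC))
E
```

```text
0.02 [[-0.011, 0.294], [-0.018, 0.138]] [[-0.011, 0.305], [-0.009, 0.136]]
0.035 [[-0.013, 0.292], [-0.019, 0.137]] [[-0.012, 0.3], [-0.01, 0.136]]
0.05 [[-0.015, 0.29], [-0.021, 0.137]] [[-0.013, 0.295], [-0.011, 0.137]]
0.06 [[-0.016, 0.288], [-0.022, 0.137]] [[-0.013, 0.292], [-0.011, 0.137]]
0.07 [[-0.017, 0.287], [-0.023, 0.137]] [[-0.014, 0.289], [-0.012, 0.137]]
0.08 [[-0.018, 0.286], [-0.024, 0.136]] [[-0.014, 0.285], [-0.012, 0.138]]
```

View pics/w11z.png

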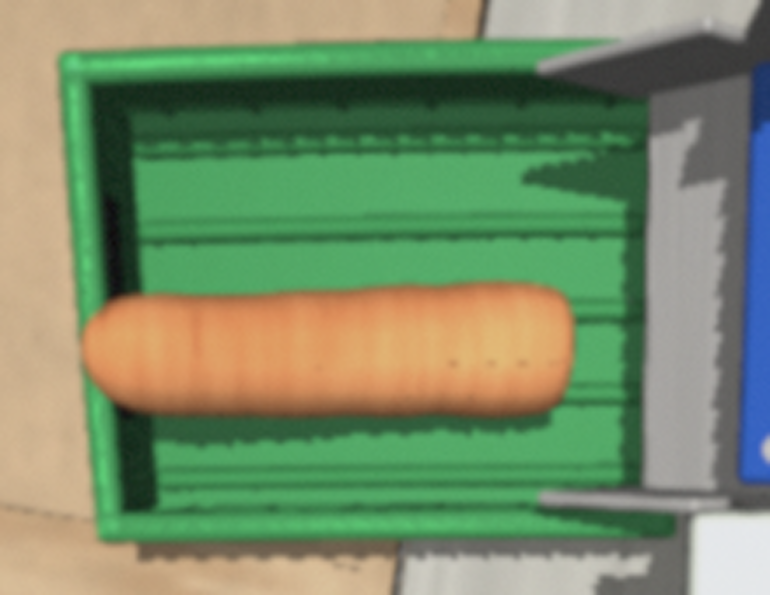

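```bash
python3 - <<'E'
from h import *
plan(-.09,.29,.25)
c=optics.camera_params('wrist');print(RD.T@(c['origin'][:2]-O),c['origin'])
P=pix2w('top',np.array([(32,207),(90,325)])/2.5+[165,185],.008);print((P[:,:2]-O)@RD)
E
```

```text
t 9.85 div [-0.1183  0.1498] 0.3508 tx [-0.006  0.01  -1.   ] tz in div [ 0.003 -1.   ] F [ 0.06 -0.1   0.4 ] gap 0.9991055152067984
shift [ 0.1023  0.029  -0.139 ]
turn -3.139
turn 0.003
[-0.03592339  0.14844215] [ 0.47206838 -0.14262865  0.4938806 ]
[[ 0.04030537  0.43670966]
 [-0.08659579  0.39931555]]
```

Call:
{"op": "step_arm", "data": {
  "commands": [
    [0.01,0.01,-0.035,0],
    [0.02,0.015,-0.07,0],
    [0.03,0.015,-0.105,0],
    [0.05,0.015,-0.135,0],
    [0.08,0.015,-0.14,0],
    [0.1,0.015,-0.14,0],
    [0.1,0.015,-0.14,0]
  ],
  "jaw": 0
}}

```text
t: 10.43
tcp_pos: [0.3769, -0.0126, 0.2495]
tool_rot: [0.453, 0.55, -0.453, 0.536]
force: [-1.2, 0.4, 0.7]
finger_gap: 0.005
```

```bash
python3 - <<'E'
from h import *
plan(-.013,.32,.15)
c=optics.camera_params('wrist');print(RD.T@(c['origin'][:2]-O),c['origin'])
cv2.imwrite("pics/w12.png",optics.snapshot("wrist")[:,:,::-1])
E
```

```text
t 10.4333 div [-0.1069  0.2931] 0.2495 tx [-0.014  0.013 -1.   ] tz in div [ 0.005 -1.   ] F [-1.17  0.44  0.72] gap 0.005457327300849374
shift [ 0.0988  0.0951 -0.025 ]
turn -3.137
turn 0.005
[-0.02348385  0.29132401] [4.59326745e-01 2.26584497e-04 3.91908469e-01]
```

View pics/w12.png

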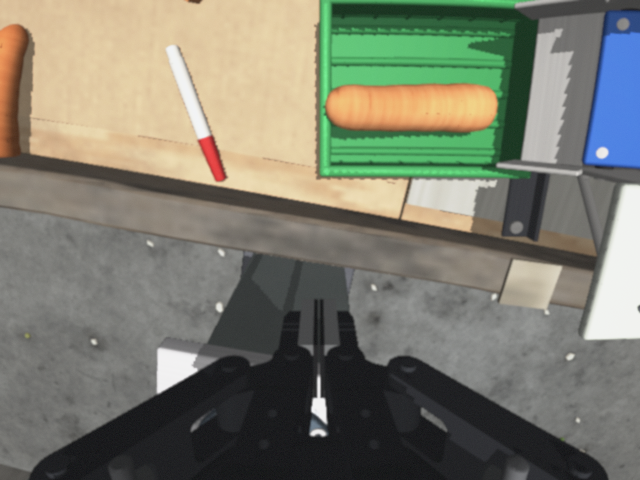

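```bash
python3 - <<'E'
from h import *
im=cv2.imread('pics/w12.png')[60:190,290:520];cv2.imwrite('pics/w12z.png',cv2.resize(im,None,fx=3.4,fy=3.4,interpolation=cv2.INTER_CUBIC))
P=pix2w('wrist',[(326,107),(319,107),(331,107),(498,107)],[.07,.06,.06,.04]);print((P[:,:2]-O)@RD)
E
```

```text
[[-0.01249916  0.28824597]
 [-0.01221504  0.2941473 ]
 [-0.01217206  0.28392471]
 [-0.00871248  0.13076094]]
```

View pics/w12z.png

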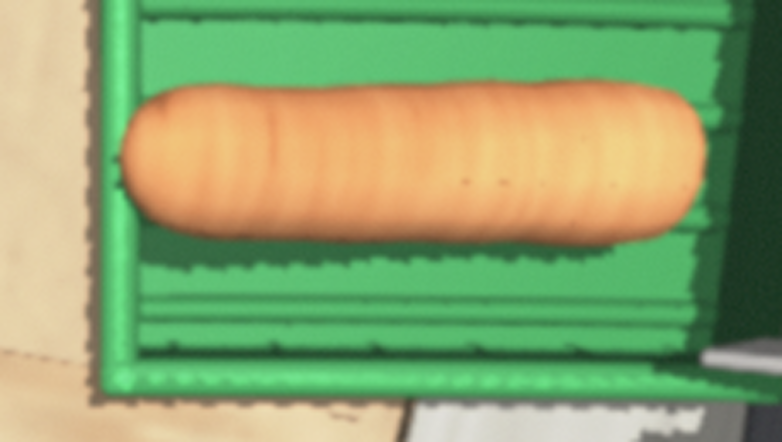

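Call:
{"op": "step_arm", "data": {
  "commands": [
    [0,0.03,-0.02,0],
    [0,0.06,-0.025,0],
    [0,0.09,-0.025,0],
    [0.03,0.095,-0.025,0],
    [0.07,0.095,-0.025,0],
    [0.1,0.095,-0.025,0],
    [0.12,0.095,-0.025,0],
    [0.13,0.095,-0.025,0]
  ]
}}

```text
t: 11.15
tcp_pos: [0.4665, 0.0288, 0.1194]
tool_rot: [0.454, 0.549, -0.453, 0.537]
force: [-0.0, -0.4, -0.4]
finger_gap: 0.002
```

```bash
python3 - <<'E'
from h import *
plan(-.012,.314,.068)
cv2.imwrite("pics/w13.png",optics.snapshot("wrist")[:,:,::-1])
E
```

```text
t 11.15 div [-0.0114  0.3182] 0.1194 tx [-0.012  0.012 -1.   ] tz in div [ 0.003 -1.   ] F [-0.03 -0.36 -0.41] gap 0.002312269798265427
shift [ 0.0513 -0.0001  0.0049]
turn -3.139
turn 0.003
```

View pics/w13.png

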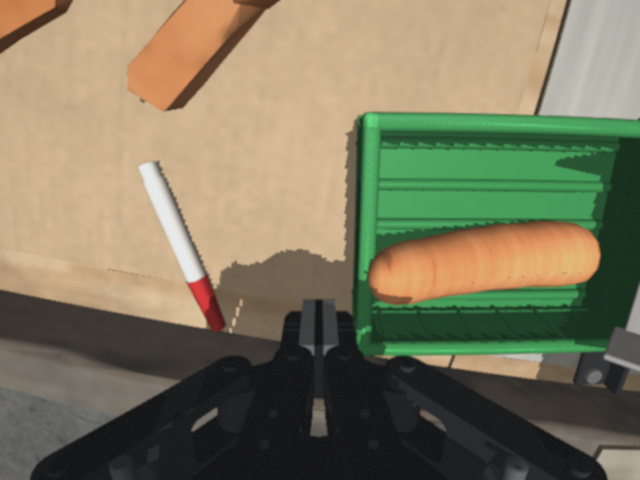

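Call:
{"op": "step_arm", "data": {
  "commands": [
    [0.02,0,0,0],
    [0.04,0,0,0],
    [0.049,0,0,0],
    [0.049,0,-0.005,0],
    [0.049,0,-0.01,0],
    [0.049,0,-0.015,0],
    [0.049,0,-0.02,0],
    [0.049,0,-0.023,0]
  ]
}}

```text
t: 11.87
tcp_pos: [0.4617, 0.0528, 0.0711]
tool_rot: [0.454, 0.549, -0.453, 0.537]
force: [-0.1, 0.5, 0.3]
finger_gap: 0.002
```

```bash
python3 - <<'E'
from h import *
plan(-.012,.283,.07)
cv2.imwrite("pics/w14.png",optics.snapshot("wrist")[:,:,::-1])
E
```

```text
t 11.8667 div [-0.0119  0.3427] 0.0711 tx [-0.012  0.012 -1.   ] tz in div [ 0.003 -1.   ] F [-0.14  0.47  0.29] gap 0.0019054607550182713
shift [ 0.0003 -0.0003  0.0597]
turn -3.138
turn 0.003
```

View pics/w14.png

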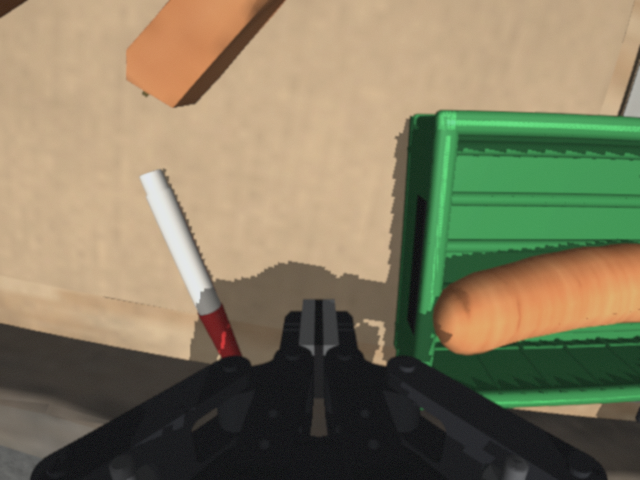

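Call:
{"op": "step_arm", "data": {
  "commands": [
    [0.002,0,0.012,0],
    [0.002,0,0.024,0],
    [0.002,0,0.034,0],
    [0.002,0,0.04,0],
    [0.002,0,0.044,0],
    [0.002,0,0.048,0],
    [0.002,0,0.051,0],
    [0.002,0,0.054,0]
  ]
}}

```text
t: 12.58
tcp_pos: [0.4709, -0.0004, 0.0681]
tool_rot: [0.454, 0.549, -0.453, 0.536]
force: [-0.4, -0.7, -0.9]
finger_gap: -0.0
```

```bash
python3 - <<'E'
from h import *
plan(-.012,.283,.07)
cv2.imwrite("pics/w15.png",optics.snapshot("wrist")[:,:,::-1])
E
```

```text
t 12.5833 div [-0.0122  0.2887] 0.0681 tx [-0.013  0.012 -1.   ] tz in div [ 0.003 -1.   ] F [-0.43 -0.7  -0.88] gap -5.036878160418937e-05
shift [-0.002   0.0001  0.0057]
turn -3.138
turn 0.003
```

View pics/w15.png

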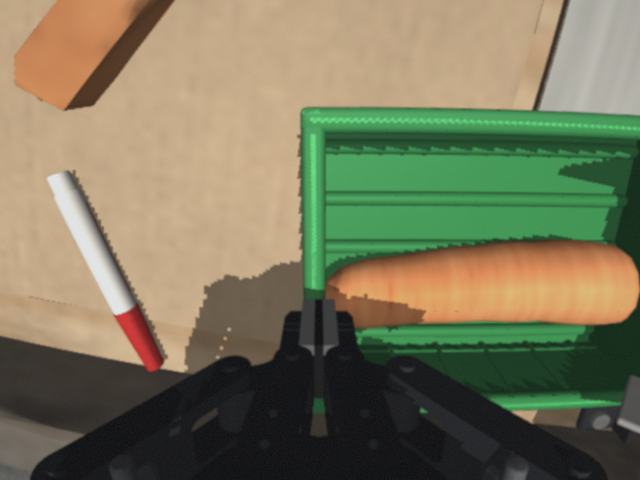

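Call:
{"op": "step_arm", "data": {
  "commands": [
    [0,0,-0.012,0],
    [-0.03,0,-0.02,0],
    [-0.07,0,-0.02,0],
    [-0.11,0,-0.02,0],
    [-0.15,-0.02,-0.01,0],
    [-0.18,-0.05,0,0],
    [-0.18,-0.08,0.01,0],
    [-0.18,-0.085,0.01,0]
  ]
}}

```text
t: 13.3
tcp_pos: [0.3877, -0.0276, 0.2504]
tool_rot: [0.453, 0.549, -0.453, 0.537]
force: [0.2, 0.7, 0.3]
finger_gap: 0.001
```

```bash
python3 - <<'E'
from h import *
plan(-.012,.283,.07)
i=optics.snapshot("wrist")[:,:,::-1]
cv2.imwrite("pics/w16.png",i)
cv2.imwrite("pics/w16z.png",cv2.resize(i[0:190,290:520],None,fx=3,fy=3,interpolation=cv2.INTER_CUBIC))
E
```

```text
t 13.3 div [-0.0989  0.2765] 0.2504 tx [-0.012  0.011 -1.   ] tz in div [ 0.003 -1.   ] F [0.19 0.75 0.32] gap 0.0012502894129873795
shift [ 0.1795  0.0888 -0.0039]
turn -3.138
turn 0.003
```

View pics/w16z.png

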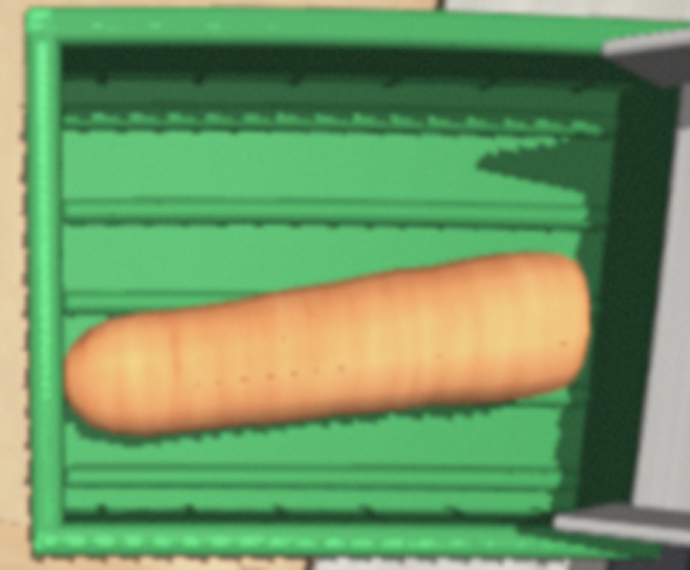

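Now the carrot lies flat on the crate floor, clear of every wall top. One last check with the top camera before I hand it in.

Call:
{"op": "step_arm", "data": {
  "commands": [
    [-0.03,0,0,0],
    [-0.06,0,0,0],
    [-0.08,0,0,0],
    [-0.08,0,0,0],
    [-0.08,0,0,0]
  ]
}}

```text
t: 13.77
tcp_pos: [0.3899, -0.0273, 0.3298]
tool_rot: [0.454, 0.548, -0.453, 0.537]
force: [-0.3, 0.3, 0.0]
finger_gap: 0.003
```

```bash
python3 - <<'E'
from h import *
i=optics.snapshot("top")[:,:,::-1]
cv2.imwrite("pics/t17.png",cv2.resize(i[185:335,165:485],None,fx=2.5,fy=2.5,interpolation=cv2.INTER_CUBIC))
cv2.imwrite("pics/w17.png",optics.snapshot("wrist")[:,:,::-1])
E
```

```text
(no output)
```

View pics/t17.png

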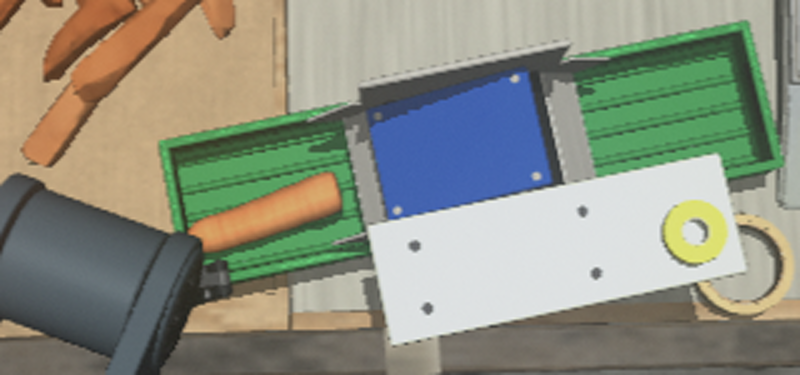

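View pics/w17.png

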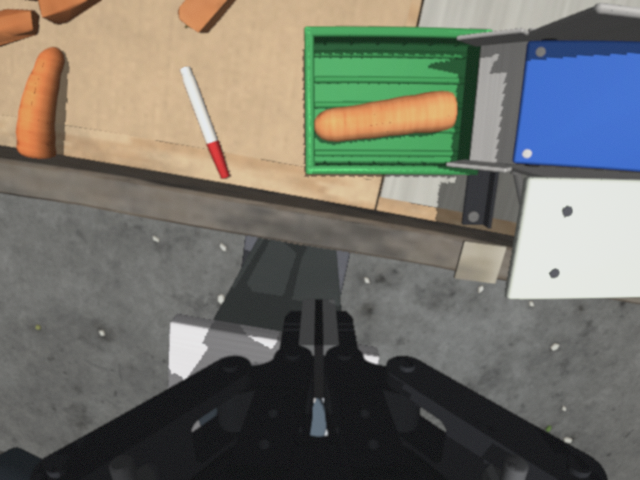

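Both pictures agree. The gate has its right end up, so it feeds the left crate. The carrot is flat in the left crate, and the reel, masking tape and marker are where they started.

```bash
python3 -c "
from station import manip;print(manip.sign_off())"
```

```text
the job is handed in; nothing more can be done
None
```

The carrot is lying flat on the floor of the left crate, and the gate is left feeding that side. I handed the job in at about 14 s.

- **Gate:** it started with its left end up, feeding the right crate. I pressed that end down with the shut fingertips until it fell over. The pictures show it resting with its right end up ever since.
- **Carrot:** its crown end stuck out about 10 mm beyond the trough. I first slid it roughly 25 mm along the ledge, then pushed it slowly over the sill with the open fingers. It slid down into the left crate.
- **One correction:** it came to rest with its thin end propped on the crate's outer rim. I nudged that end inward with the shut fingers, and it dropped flat. While lining up that nudge I first moved about 24 mm the wrong way, away from the crate. It touched nothing, and I corrected it.

In the last pictures the tape reel, marker and masking tape had not visibly moved, and the arm was clear of everything. No contact force I read went above about 2 N.

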